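Close the carton layer and scan it in

ROBOT

A 6-joint arm with a two-finger parallel gripper is mounted at the origin on a cart in front of the work surface, level with it; the furniture and walls round the work are solid. World frame = base frame: x ahead of the robot, y to its left, z up, the work surface at z = 0. Lengths are in m, angles in degrees, forces in N, time in s.
With the tool pointing down it reaches from about 0.4 to 0.825 m from the base axis. Payload 7 kg.
Tool frame: the origin (TCP) lies midway between the tips of the shut fingers; the grasp point (between the pads) lies 19 mm behind it; z points along the fingers, x is the direction in which the jaws open and shut, and the axes are right-handed (so a half turn about z gives the same grasp; the last joint's range is limited). The gripper opens to 88 mm and grips with 3 to 60 N. Pads are 19 mm wide; open, the fingers measure 130 mm over their backs; the gripper's body (78 mm by 193 mm) begins 47 mm behind the grasp point.
Start: joints at [16.507, 20.546, 0.682, 0, -70.136, -16.507], TCP at [0.675, -0, 0.227] pointing down, gripper open.
Joint ranges: [-176.03, 176.03], [-82.01, 121.73], [-58.28, 71.71], [-173.87, 95.51], [-174.79, -0.11], [-173.66, 173.66]. Speed limits (degrees/s): [136.94, 136.94, 172.46, 180, 180, 180].

INTERFACE

Orientations are given as [roll, pitch, yaw] about the fixed x, y, z axes, in that order (R = Rz(yaw) Ry(pitch) Rx(roll)).
In Python, from plant import ctrl, vision, nets gives the robot as it stands.
- The arm moves only by the shell command python3 -m jog 'ROWS'. ROWS is text: rows parted by semicolons, each of 7 numbers parted by spaces: the turn, a rotation vector about the tool's x, y, z in units of 0.1 rad (1.0 is 0.1 rad), then the shift along the tool's x, y, z in units of 4 cm (1.0 is 4 cm), then the opening, from -1 (shut) to 1 (fully open). In form: rx ry rz x y z jaw; .... A call has 1 to 8 rows; each row shifts and turns the commanded pose from where the row before left it, along the tool's axes as they then stand; what a row does not reach is not made up. A row lasts 1/8 s, in which the tool goes at most 62.5 mm and 10.7 degrees, less where a joint would pass 70% of its speed; a pose out of reach is approached as far as the arm can. A call with a number of a shift or a turn outside -1 to 1 is refused whole. A call with a gripper value outside its range is refused whole. The fingers move at their own pace and stop on an object; the grip force is fixed at half the most. Time passes only in rows, so rows that do not move let the fingers close. It gives the time, the measured TCP pose, the force and the opening at its end, in the units of the state.
- ctrl.get_obs(): the state, without advancing time (a new reading comes with each control period).
- vision.snapshot(name): name is "scene" or "side" or "wrist"; returns (picture, depth): 480x640x3 uint8, red, green, blue; 480x640 float32, m along the optical axis (not along the pixel's ray), 0 where there is no reading.
- vision.camera_info(name): a dict with "camera_matrix" (3x3 intrinsics, pixels), "D" ([k1, k2, p1, p2, k3] as OpenCV has them; the pictures are not rectified), "camera_from_world" (4x4, takes a point from world to camera coordinates); the wrist camera has in their place "tool_from_camera" (4x4, takes a point from camera to tool coordinates, whose origin is the TCP and whose axes are the tool frame's). Camera axes: x right, y down, z forward; pixel columns grow to the right and rows downward; lengths in m; the calibration is good to about 2 mm. A picture is of the moment at which its call begins: read the wrist's pose just before it. camera_info takes no time and is no camera call.
- ctrl.close_job(): hands the job in, once; it reports no verdict.
Trained networks look in the newest picture that a camera, given by its name, has taken for a name from the list of things; names that differ only in an ending like _2 or _b are one class to them, and where a whole thing is asked for, a point or a joint stands for the part that bears it (a point fixed in the world has none). Each returns a list of dicts, best first, with "score" (0 to 1); they miss things now and then, are a little off and sometimes report something else, mostly with a low value. They report only what shows in the picture. A call takes as long as a camera call.
- nets.boxes_of(target, camera): "location" ([x, y, z] in m, in world coordinates, good to about 4 mm: the middle of the surface that is visible of it).
The state is a dict: "clock": time; "joint_pos": joint angles; "qvel": joint speeds; "tau": joint torques, N m; "tool_pos": TCP position; "orientation": TCP orientation; "force": force on the tool from outside, world axes, zero at the start; "moment": the same for the moment, N m; "opening": finger opening in m.
Only numpy, scipy, OpenCV 4.12 (cv2) and the standard library are available. Lean on these libraries where they do the work, as an engineer would, in place of code of your own. Each camera call takes 0.05 s, during which the arm holds its last target.

TASK

Complete the pinwheel layer on the plywood pallet slab: set the last carton, label up, flat and in line into the free place and let it go, leaving the other cartons and the things standing about where they are. Then draw the hand scanner straight up out of its stand, tip it steeply nose down over the layer and finish while holding it still, clear of everything, with its window aimed at the label of the carton you placed, about a hand's width away.

Things in the scene. Friction and masses are not known exactly. Their poses are not given: they have to be found in the camera images.
- slab: plywood pallet slab, 240 x 240 mm, fixed to the bench; origin at the centre of its underside, deck top 30 mm above it; x and y along its edges. Four cartons make a pinwheel on it round an open middle of about 66 x 66 mm over the slab's centre; the gaps between neighbours are about 6 mm
- free_place (a point): where the underside centre of the missing carton belongs, on the deck, at x -63, y -33 mm from the slab's centre (its near right corner); axes as the slab's: the carton's long side lies along y. Its outer long side (-x) is open; its inner long side (+x) faces the neighbour's end from 60 mm to the -y side up to the carton's middle, and from there on towards +y it faces the open middle, so a finger has room beside it only 5 to 55 mm to the +y side of the carton's middle
- last_carton_centre (a point): centre (half-way up) of the loose carton to be placed: cardboard carton 60 x 120 x 60 mm (x, y, z) with a bar-code label on top, 0.15 to 0.31 kg, standing on the bench label up between slab and scanner stand; y along its long side; half a turn about z makes no difference
- last_carton: the same carton; origin at the centre of its underside
- last_carton_label (a point): centre of that carton's label, on its top face, 61 mm above its underside; the label is 36 x 56 mm, z points out of it
- carton_right_centre (a point): centre of the loose right-hand carton on the slab, which stays: cardboard carton 60 x 120 x 60 mm (x, y, z) with a bar-code label on top
- carton_far_centre (a point): centre of the loose far carton on the slab, which stays: cardboard carton 60 x 120 x 60 mm (x, y, z) with a bar-code label on top
- carton_left_centre (a point): centre of the loose left-hand carton on the slab, which stays: cardboard carton 60 x 120 x 60 mm (x, y, z) with a bar-code label on top
- carton_right: the same carton; origin at the centre of its underside
- carton_far: the same carton; origin at the centre of its underside
- carton_left: the same carton; origin at the centre of its underside
- stand: scanner stand, fixed: round foot 112 mm wide, 14 mm high, with an upright square socket 52 x 48 mm outside, 40 x 36 mm inside, inner floor 20 mm and mouth 70 mm above the bench; origin at the centre of the underside
- stand_mouth (a point): centre of the socket's mouth, 70 mm above the bench
- scanner: cordless hand scanner, 0.16 to 0.26 kg, standing loosely with its handle 50 mm deep in the socket. Origin at the centre of the handle's foot; z up along the handle, the window looks along -x. Handle 34 x 30 mm, 102 mm long; on it a head 44 mm wide (y), 40 mm high (100 to 140 mm above the origin) with a spine 3.5 mm higher on top, from x -36 to +45 mm with parallel sides; in front of that the nose, 58 mm wide and 46 mm high, from x -58 to -36 mm
- scanner_head (a point): middle of the head, straight above the handle, 120 mm above the scanner's origin (140 mm above the bench in the stand), half-way between the two parallel sides, 44 mm apart; axes as the scanner's
- scanner_window (a point): centre of the scanner's window on the nose, 58 mm along -x from scanner_head; axes as the scanner's: it looks along its own -x
- label_roll: bystander: white roll of labels, 84 mm wide, 44 mm high; origin under its centre
- gauge_block: bystander: aluminium block 41 x 80 x 30 mm; origin under its centre
- tape_roll: bystander: small roll of tape, 52 mm wide, 16 mm high; origin under its centre

How it is judged (in metres and radians):
On the way, in this order (a step that is already met when the one before it is completed fails the run):
1. the last carton lies in the free place of the layer and is let go, the scanner still in its stand (x of last_carton_centre in the frame of free_place between -0.013 and 0.013 m and y of last_carton_centre in the frame of free_place between -0.013 and 0.013 m and z of last_carton_centre in the frame of free_place between 0.025 and 0.035 m and angle between the y axis of last_carton_centre and the y axis of free_place, either way round below 0.12 rad and angle between last_carton_centre's own z axis and vertical below 0.06 rad and distance of each of carton_right_centre, carton_far_centre, carton_left_centre from where it was at the start of the episode below 0.012 m and contact force between the fingers and last_carton below 0.1 N and linear speed of last_carton below 0.03 m/s and distance between scanner_head and stand_mouth below 0.085 m), for 0.3 s.
2. the scanner has been drawn up out of its stand, still upright (z of scanner_head in the frame of stand_mouth between 0.12 and 0.32 m and horizontal distance between scanner_head and stand_mouth below 0.05 m and angle between scanner_window's own x axis and vertical above 1.3 rad and contact force between the fingers and scanner above 1 N), for 0.1 s.
At the end, for the whole second after the job is handed in: Carton on the slab, label up, within 13 mm and 0.12 rad of its place, let go; other cartons within 12 mm, bystanders 30 mm of theirs. Scanner held still, touching only the fingers, looking down within 0.9 rad of vertical, the label 50 to 200 mm ahead of its window and within 25 mm of its sight line (x of last_carton_centre in the frame of free_place between -0.013 and 0.013 m and y of last_carton_centre in the frame of free_place between -0.013 and 0.013 m and z of last_carton_centre in the frame of free_place between 0.025 and 0.035 m and angle between the y axis of last_carton_centre and the y axis of free_place, either way round below 0.12 rad and angle between last_carton_centre's own z axis and vertical below 0.06 rad and contact force between each of the fingers, scanner and last_carton below 0.1 N and distance of each of carton_right_centre, carton_far_centre, carton_left_centre from where it was at the start of the episode below 0.012 m and x of last_carton_label in the frame of scanner_window between -0.2 and -0.05 m and y of last_carton_label in the frame of scanner_window between -0.025 and 0.025 m and z of last_carton_label in the frame of scanner_window between -0.025 and 0.025 m and angle between scanner_window's own x axis and vertical below 0.9 rad and contact force between the fingers and scanner above 1 N and contact force between scanner and stand below 0.1 N and contact force between scanner and slab below 0.1 N and contact force between scanner and carton_right below 0.1 N and contact force between scanner and carton_far below 0.1 N and contact force between scanner and carton_left below 0.1 N and height (world z) of scanner_head above 0.14 m and linear speed of scanner below 0.03 m/s and distance of each of label_roll, gauge_block, tape_roll from where it was at the start of the episode below 0.03 m); the arm keeps its last pose, push and grip.
It fails at once if a carton of the layer is pushed more than 20 mm (distance of any of carton_right_centre, carton_far_centre, carton_left_centre from where it was at the start of the episode above 0.02 m).
It fails at once if a bystander is pushed more than 30 mm (distance of any of label_roll, gauge_block, tape_roll from where it was at the start of the episode above 0.03 m).
It also fails if it takes over 61 s, if anything falls off the work surface, if the arm or the gripper's body presses on something with over 40 N, if the wrist force passes 120 N, or if a joint passes its speed limit or range.

## Working session

There is one attempt and no reset: what is moved stays moved. The work goes in short steps, Python scripts to look and compute and a shell command to move; the robot and the scene stay as the last step left them, time stands still between calls to the robot, and variables do not carry over. Pictures are saved under pics/ and viewed, and the job is handed in when it is done.

```bash
ls; mkdir -p pics
python3 - <<'E'
from plant import ctrl,vision,nets
import cv2
print(ctrl.get_obs())
for n in ["scene","side","wrist"]:
    p,d=vision.snapshot(n); cv2.imwrite(f"pics/a_{n}.png",p[:,:,::-1])
    print(n,vision.camera_info(n))
    if n!="wrist":
        for t in ["slab","last_carton","carton_right","carton_far","carton_left","stand","scanner","label_roll","gauge_block","tape_roll"]:
            print(t,[(b['score'],b['location']) for b in nets.boxes_of(t,n)[:4]])
E
```

```text
pics
{'clock': 0.0, 'joint_pos': array([ 1.65086224e+01,  2.05883839e+01,  6.33056666e-01, -2.14017636e-02,
       -7.01372919e+01, -1.65057432e+01]), 'qvel': array([ 0.01902099,  0.0611541 , -0.05622781, -0.02807026, -0.03412678,
       -0.14169924]), 'tau': array([-8.00930356e-04, -5.82726967e+01,  2.93058443e+01,  6.99745238e+00,
        6.93249181e-03, -2.06530804e-04]), 'tool_pos': array([ 6.74489049e-01, -4.81465853e-06,  2.25647668e-01]), 'orientation': array([-1.79992973e+02, -9.45190675e-02,  1.79995586e+02]), 'force': array([0.18085438, 0.32608124, 0.3643035 ]), 'moment': array([ 0.0110218 ,  0.00595828, -0.02774121]), 'opening': 0.08752880978185218}
scene {'camera_matrix': array([[455.22583677,   0.        , 323.96430487],
       [  0.        , 455.22583677, 233.75687764],
       [  0.        ,   0.        ,   1.        ]]), 'D': array([-0.00452367,  0.        ,  0.        ,  0.        ,  0.        ]), 'camera_from_world': array([[ 0.84315417, -0.53732119,  0.01941604, -0.41162644],
       [-0.19534555, -0.33977646, -0.91999569,  0.22510141],
       [ 0.50093029,  0.771905
[... 1643 characters left out ...]
_block [(0.63, [0.4338, 0.4519, 0.023])]
tape_roll [(0.72, [0.3572, -0.1768, 0.014])]
wrist {'camera_matrix': array([[354.50310929,   0.        , 319.59646132],
       [  0.        , 354.50310929, 241.75435594],
       [  0.        ,   0.        ,   1.        ]]), 'D': array([0.01981377, 0.        , 0.        , 0.        , 0.        ]), 'tool_from_camera': array([[ 9.99999882e-01, -4.55602904e-04,  1.69120382e-04,
         1.09898169e-06],
       [ 3.92127265e-04,  9.62014650e-01,  2.72997544e-01,
        -7.51277298e-02],
       [-2.87074759e-04, -2.72997445e-01,  9.62014715e-01,
        -1.58490193e-01],
       [ 0.00000000e+00,  0.00000000e+00,  0.00000000e+00,
         1.00000000e+00]])}
```

View pics/a_scene.png

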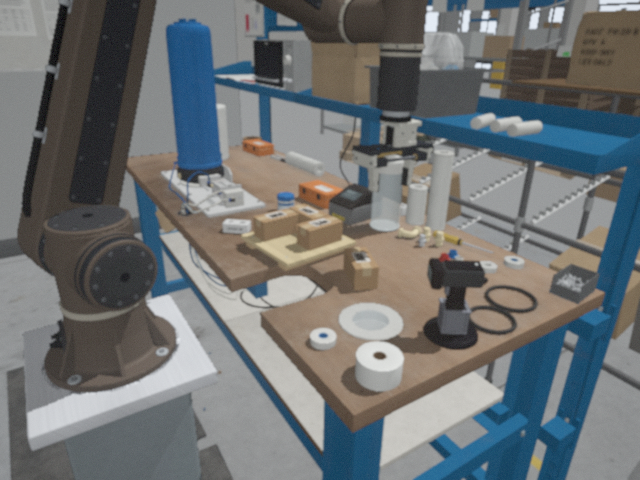

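View pics/a_side.png

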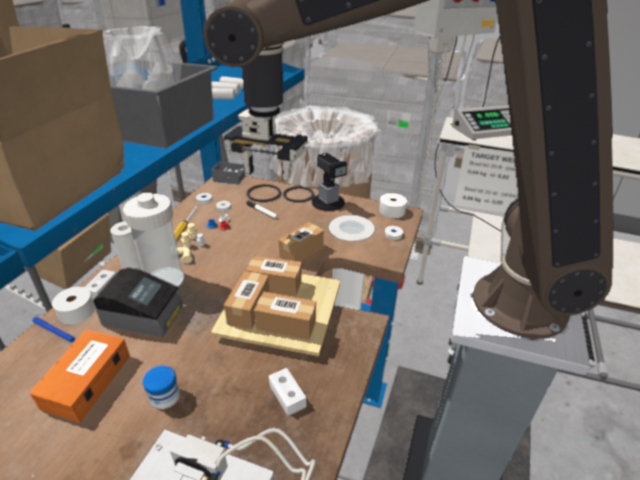

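View pics/a_wrist.png

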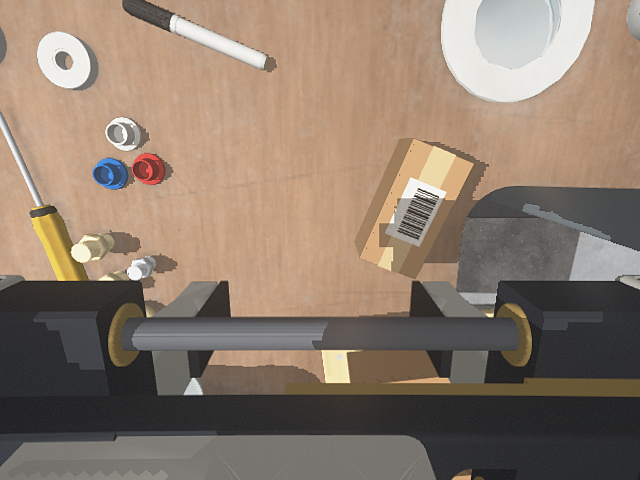

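```bash
cat > h.py <<'E'
import numpy as np,cv2
from plant import ctrl,vision,nets
from scipy.spatial.transform import Rotation as R
def toolT():
    o=ctrl.get_obs(); T=np.eye(4); T[:3,:3]=R.from_euler('xyz',o['orientation'],degrees=True).as_matrix(); T[:3,3]=o['tool_pos']; return T
def cloud(n):
    T=toolT() if n=='wrist' else None
    p,d=vision.snapshot(n); ci=vision.camera_info(n)
    v,u=np.nonzero(d>0)
    q=cv2.undistortPoints(np.stack([u,v],1).astype(float)[:,None],ci['camera_matrix'],ci['D'])[:,0]
    z=d[v,u]; P=np.c_[q*z[:,None],z,np.ones(len(z))]
    W=T@ci['tool_from_camera'] if n=='wrist' else np.linalg.inv(ci['camera_from_world'])
    return (P@W.T)[:,:3],p[v,u],np.stack([u,v],1),p
E
python3 - <<'E'
from h import *
ims=[]
for n in ['scene','side']:
    P,c,uv,p=cloud(n)
    np.savez(f'c_{n}.npz',P=P,c=c,uv=uv)
    m=(P[:,0]>.25)&(P[:,0]<.75)&(P[:,1]>-.45)&(P[:,1]<.55)&(P[:,2]<.22)&(P[:,2]>-.02)
    Q=P[m];C=c[m]; o=np.argsort(Q[:,2]);Q=Q[o];C=C[o]
    im=np.zeros((375,750,3),np.uint8)
    r=((.75-Q[:,0])*750).astype(int);k=((.55-Q[:,1])*750).astype(int)
    hh=np.zeros((375,750),np.uint8); hh[np.clip(r,0,374),np.clip(k,0,749)]=np.clip(Q[:,2]*1200+20,0,255)
    cv2.imwrite(f'pics/h_{n}.png',cv2.applyColorMap(cv2.dilate(hh,np.ones((3,3))),cv2.COLORMAP_JET))
    for lo,hi in [(-.01,.01),(.02,.04),(.055,.065),(.085,.096)]:
        mm=(Q[:,2]>lo)&(Q[:,2]<hi)&(Q[:,0]>.35)&(Q[:,0]<.7); print(n,lo,mm.sum(),np.median(Q[mm,2]),Q[mm,2].std())
E
```

```text
scene -0.01 15486 0.0007483415608824373 0.0026785995833237364
scene 0.02 3126 0.030393520560900555 0.004401358091625924
scene 0.055 1083 0.06057693502098738 0.0022162361764305537
scene 0.085 1206 0.09069432031573443 0.0018590784455223743
side -0.01 21920 -0.0008632640513733247 0.0020668365969173995
side 0.02 4851 0.029108988486069576 0.003523001137939265
side 0.055 1628 0.0594141972685146 0.0021095073550759535
side 0.085 3075 0.08873348409022175 0.0013926063724309236
```

View pics/h_scene.png

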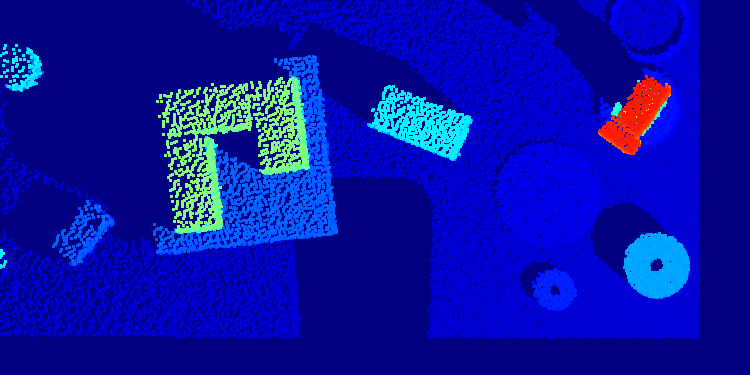

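View pics/h_side.png

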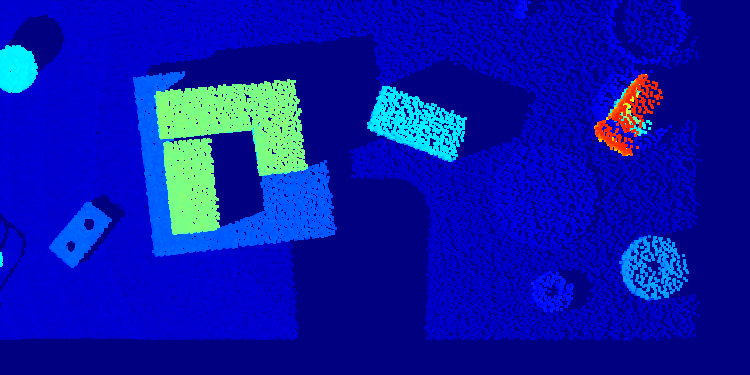

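```bash
cat > fit.py <<'E'
import numpy as np
from scipy.optimize import minimize
def rect(P,w,h,x0):
    # minimise outside distance for slightly shrunken rect => centres it
    def f(q,m):
        c,s=np.cos(q[2]),np.sin(q[2]); d=P-q[:2]
        a=np.abs(d[:,0]*c+d[:,1]*s)-w/2+m; b=np.abs(-d[:,0]*s+d[:,1]*c)-h/2+m
        return (np.clip(a,0,.008)**2+np.clip(b,0,.008)**2).sum()*1e4
    for m in(.004,.002):
        r=minimize(lambda q:f(q,m),x0,method='Nelder-Mead',options=dict(xatol=1e-6,fatol=1e-6,maxiter=4000,initial_simplex=[x0,np.add(x0,[.01,0,0]),np.add(x0,[0,.01,0]),np.add(x0,[0,0,.06])])); x0=r.x
    return r.x,r.fun/len(P)
E
python3 - <<'E'
from fit import *
cl={n:np.load(f'c_{n}.npz')['P'] for n in('scene','side')}
cl['both']=np.concatenate([cl['scene'],cl['side']])
def sel(P,z0,z1,x0,x1,y0,y1):
    m=(P[:,2]>z0)&(P[:,2]<z1)&(P[:,0]>x0)&(P[:,0]<x1)&(P[:,1]>y0)&(P[:,1]<y1); return P[m][:,:2]
for n,P in cl.items():
    print(n)
    S=sel(P,.022,.1,.40,.69,.085,.385); print('slab',len(S),rect(S,.24,.24,[.54,.235,.1]))
    S=sel(P,.053,.066,.5,.68,-.12,.08); print('last',len(S),rect(S,.06,.12,[.585,-.01,1.2-1.57+.1-.3]), rect(S,.06,.12,[.585,-.01,-.35]),rect(S,.06,.12,[.585,-.01,.35]))
    T=sel(P,.084,.097,.40,.69,.085,.4)
    for nm,x0 in [('right',[.585,.17,.1]),('far',[.60,.28,1.6]),('left',[.505,.29,.1])]:
        c,s=np.cos(x0[2]),np.sin(x0[2]);d=T-np.array(x0[:2])
        m=(abs(d[:,0]*c+d[:,1]*s)<.035)&(abs(-d[:,0]*s+d[:,1]*c)<.065)
        print(nm,m.sum(),T[m].mean(0))
    print('head mean',np.round(P[(P[:,2]>.13)&(P[:,2]<.17)&(P[:,0]>.5)&(P[:,0]<.7)&(P[:,1]<-.2)&(P[:,1]>-.4)].mean(0),4))
E
```

```text
scene
slab 4280 (array([0.54248751, 0.23233502, 0.11389518]), np.float64(0.0005422471492499063))
last 590 (array([ 0.58648886, -0.01144489, -0.37716577]), np.float64(0.006406948365511646)) (array([ 0.58648882, -0.01144488, -0.37716694]), np.float64(0.006406948362815063)) (array([ 0.58648885, -0.01144483, -0.3771668 ]), np.float64(0.006406948363873291))
right 282 [0.58493265 0.1806585 ]
far 257 [0.58550743 0.28015913]
left 206 [0.50392359 0.28601321]
head mean [ 0.5908 -0.3064  0.1523]
side
slab 8321 (array([0.54064019, 0.23827025, 0.12132031]), np.float64(0.00042474138173048855))
last 601 (array([ 0.5849863 , -0.00761964, -0.37689509]), np.float64(0.005369839307833488)) (array([ 0.5849863 , -0.00761965, -0.37689556]), np.float64(0.005369839307750143)) (array([ 0.58498627, -0.00761967, -0.37689474]), np.float64(0.005369839308254621))
right 592 [0.58518312 0.19005913]
far 765 [0.58809775 0.28362992]
left 686 [0.50374622 0.29745153]
head mean [ 0.592  -0.2802  0.1518]
both
slab 12601 (array([0.54112989, 0.23619218, 0.11979196]), np.float64(0.002380987203519851))
last 1191 (array([ 0.58549505, -0.00962986, -0.37062394]), np.float64(0.009661017048471433)) (array([ 0.58549503, -0.00962983, -0.3706245 ]), np.float64(0.00966101704778743)) (array([ 0.58549504, -0.00962984, -0.37062432]), np.float64(0.009661017047586224))
right 874 [0.58510231 0.18702598]
far 1022 [0.58744637 0.28275713]
left 892 [0.50378718 0.29480995]
head mean [ 0.5911 -0.2998  0.1522]
```

```bash
python3 -m jog '0 0 0 1 0.16 0 1;0 0 0.95 1 0.16 0 1;0 0 0.95 0 0 0 1;0 0 0.95 0 0 0 1;0 0 0.92 0 0 0 1;0 0 0 0 0 0 1'
python3 - <<'E'
from h import *
from fit import *
P,c,uv,p=cloud('wrist'); cv2.imwrite('pics/b_w.png',p[:,:,::-1])
m=(P[:,2]>.053)&(P[:,2]<.067)&(abs(P[:,0]-.585)<.09)&(abs(P[:,1]+.01)<.1)
print(m.sum(),rect(P[m][:,:2],.06,.12,[.585,-.01,-.37]),np.median(P[m][:,2]))
for n in['scene','side']:
    for t in['last_carton_label','last_carton_centre']: print(n,[(b['score'],b['location']) for b in nets.boxes_of(t,n)[:2]])
E
```

```text
clock: 2.0
tool_pos: [0.5949, 0.0128, 0.2267]
orientation: [180.0, 0.0, 158.4]
force: [0.2, 0.4, -0.2]
opening: 0.0881
8458 (array([ 0.58677828, -0.01160687, -0.37826134]), np.float64(0.001139661171181263)) 0.060500101396590206
scene [(0.84, [0.5705, -0.0427, 0.0484])]
scene [(0.84, [0.5709, -0.045, 0.0496])]
side [(0.76, [0.5759, 0.0124, 0.0478])]
side [(0.71, [0.5754, 0.0084, 0.052])]
```

View pics/b_w.png

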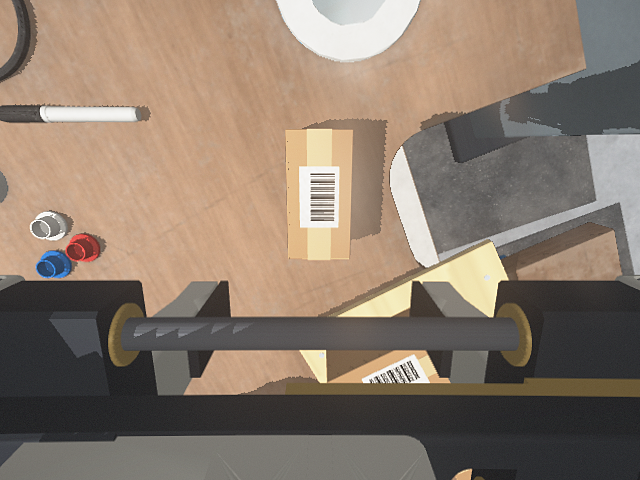

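The wrist picture shows the carton upright in line with the jaws (columns 287–352, centre about 319), with the slab corner at lower right. I'll descend and grip.

```bash
python3 -m jog '0 0 0 0 0 1 1;0 0 0 0 0 1 1;0 0 0 0 0 1 1;0 0 0 0 0 1 1;0 0 0 0 0 0.7 1;0 0 0 0 0 0.42 1;0 0 0 0 0 0 1'; python3 -m jog '0 0 0 0 0 0 -1;0 0 0 0 0 0 -1;0 0 0 0 0 0 -1;0 0 0 0 0 0 -1;0 0 0 0 0 0 -1;0 0 0 0 0 0 -1'
```

```text
clock: 3.12
tool_pos: [0.5945, 0.0125, 0.0209]
orientation: [-179.9, -0.1, 158.4]
force: [0.9, 0.6, 1.6]
opening: 0.0875
clock: 3.88
tool_pos: [0.5955, 0.0129, 0.0226]
orientation: [180.0, 0.1, 158.4]
force: [-1.3, -0.1, 6.0]
opening: 0.0598
```

```bash
python3 -m jog '0 0 0 0 0 -0.6 -1;0 0 0 0 0 -1 -1;0 0 0 0 0 -1 -1;0 0 0 0 0 -1 -1;0 0 0 0 0 -1 -1;0 0 0 0 0 -0.4 -1;0 0 0 0 0 0 -1'
python3 - <<'E'
from h import *
from fit import *
for n in['wrist','side','scene']:
    P,c,uv,p=cloud(n); cv2.imwrite(f'pics/c_{n}.png',p[:,:,::-1])
    m=(P[:,2]>.022)&(P[:,2]<.1)&(abs(P[:,0]-.54)<.15)&(abs(P[:,1]-.235)<.15)
    if m.sum()>500: print(n,m.sum(),rect(P[m][:,:2],.24,.24,[.541,.235,.118]))
E
```

```text
clock: 4.75
tool_pos: [0.595, 0.013, 0.2219]
orientation: [179.9, 0.0, 158.4]
force: [-0.2, -0.3, -3.9]
opening: 0.0599
wrist 2721 (array([0.52766667, 0.225     , 0.218     ]), np.float64(0.0))
side 8306 (array([0.54074252, 0.23831576, 0.12164637]), np.float64(0.00043619152989256434))
scene 4281 (array([0.54229228, 0.23268513, 0.11692999]), np.float64(0.000866159579727553))
```

View pics/c_wrist.png

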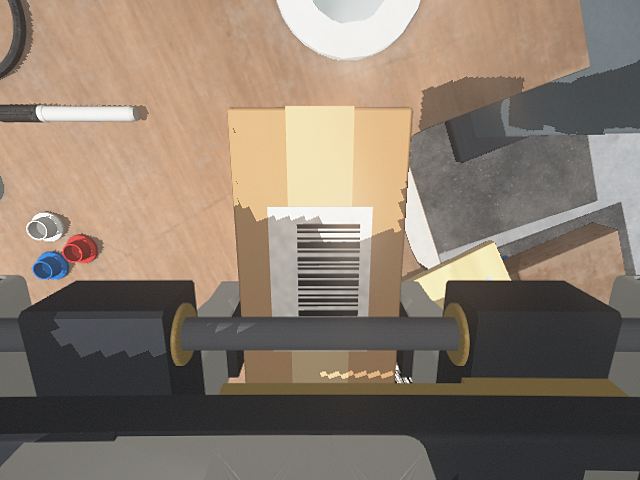

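View pics/c_side.png

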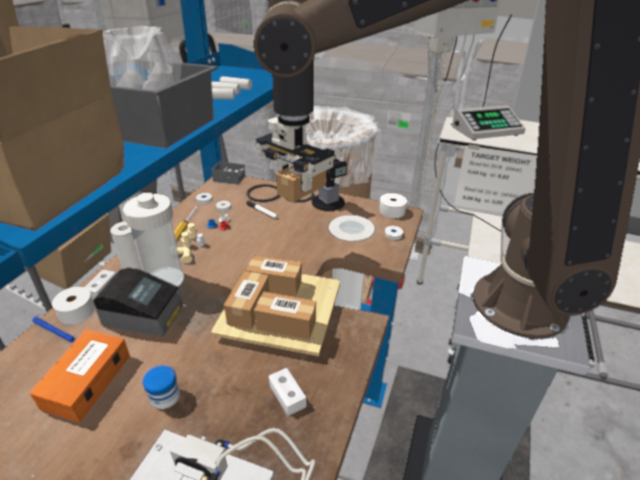

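```bash
python3 -m jog '0 0 0 0.4 0.3 0 -1;0 0 0 0.8 0.65 0 -1;0 0 0 0.9 0.75 0 -1;0 0 0 0.9 0.75 0 -1;0 0 0 0.8 0.65 0 -1;0 0 0 0.6 0.47 0 -1;0 0 0 0.2 0.15 0 -1'; python3 -m jog '0 0 -0.6 0 0 0 -1;0 0 -0.95 0 0 0 -1;0 0 -0.95 0 0 0 -1;0 0 -0.95 0 0 0 -1;0 0 -0.95 0 0 0 -1;0 0 -0.57 0 0 0 -1;0 0 0 0 0 0 -1;0 0 0 0 0 0 -1'
python3 - <<'E'
from h import *
P,c,uv,p=cloud('wrist'); cv2.imwrite('pics/d_w.png',p[:,:,::-1])
T=toolT(); Q=(P-T[:3,3])@T[:3,:3]
m=(Q[:,2]>-.055)&(Q[:,2]<-.025)&(abs(Q[:,0])<.025)&(Q[:,1]<-.02)&(Q[:,1]>-.09); A=Q[m]
k,*_=np.linalg.lstsq(np.c_[A[:,:2],np.ones(len(A))],A[:,2],rcond=None); print('plane tilt',k,m.sum(),A.min(0),A.max(0))
m=(Q[:,2]>-.055)&(Q[:,2]<-.025)&(abs(Q[:,0])<.05)&(Q[:,1]<-.0)&(Q[:,1]>-.12);print(Q[m].min(0),Q[m].max(0))
for n in('side','scene'): cv2.imwrite(f'pics/d_{n}.png',vision.snapshot(n)[0][:,:,::-1])
E
```

```text
clock: 5.78
tool_pos: [0.4771, 0.2203, 0.221]
orientation: [-179.9, -0.0, 158.5]
force: [0.5, -0.0, -3.0]
opening: 0.0603
clock: 6.78
tool_pos: [0.4786, 0.2186, 0.2214]
orientation: [-180.0, -0.0, -173.2]
force: [-0.1, -0.8, -1.9]
opening: 0.0599
plane tilt [-0.00201877 -0.00801205 -0.03851523] 27681 [-0.02499888 -0.08591048 -0.04165193] [ 0.02499724 -0.02000388 -0.03476569]
[-0.04731961 -0.08591048 -0.05498415] [ 4.74115290e-02 -8.18406958e-06 -2.50203420e-02]
```

View pics/d_w.png

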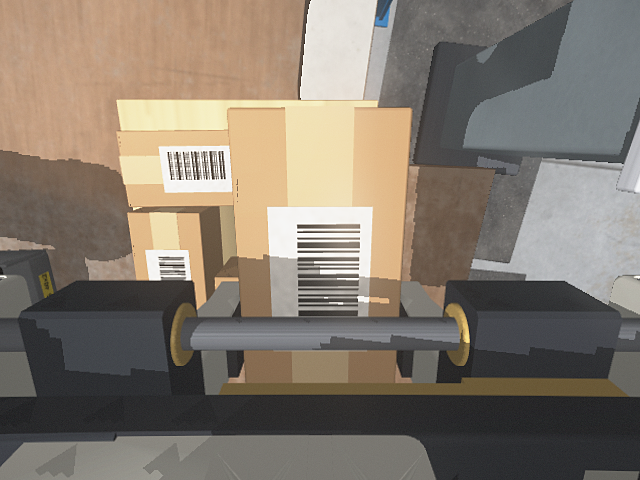

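View pics/d_side.png

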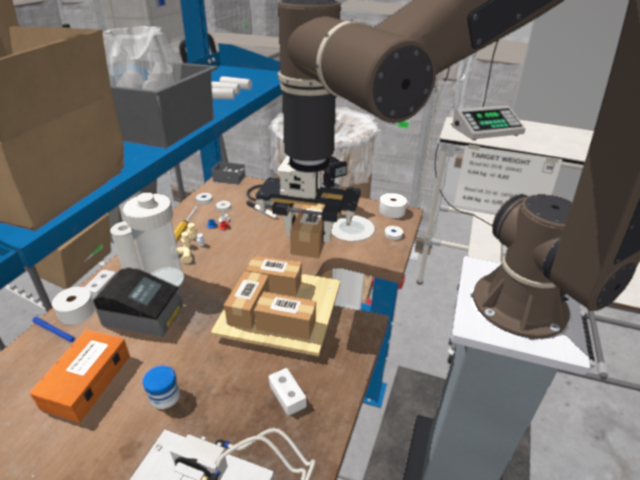

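Run:
```python
from h import *
P,c,uv,p=cloud('wrist'); T=toolT(); Q=(P-T[:3,3])@T[:3,:3]
top=(P[:,2]>.082)&(P[:,2]<.1)&(uv[:,1]<275)
r=Q[top&(uv[:,1]<206)&(uv[:,1]>125)]
print('right top: x',np.percentile(r[:,0],[1,50,99]),'y',np.percentile(r[:,1],[1,99]),np.median(P[top][:,2]))
f=Q[top&(uv[:,1]>212)]; print('far top: x',np.percentile(f[:,0],[1,99]),'y max edge',np.percentile(f[:,1],[1,99]))
s=(P[:,2]>.022)&(P[:,2]<.038)&(uv[:,1]<135); S=Q[s]; print('slab',np.percentile(S[:,0],[1,99]),np.percentile(S[:,1],[1,5,99]),s.sum())
# edge angles
for nm,A in(('right',r),('slab',S)):
    b=np.round(A[:,0]/.004); e=[(A[b==k][:,0].mean(),np.percentile(A[b==k][:,1],3)) for k in np.unique(b) if (b==k).sum()>20]
    e=np.array(e); print(nm,np.polyfit(e[:,0],e[:,1],1))
```

```text
right top: x [-0.1563456  -0.11391676 -0.07178465] y [-0.0830272  -0.02454566] 0.09053472100995946
far top: x [-0.15857722 -0.09910936] y max edge [-0.0176762   0.03618066]
slab [-0.18425546  0.04778409] [-0.11175728 -0.11118294 -0.08564765] 4408
right [-0.00527838 -0.08227465]
slab [-0.00097698 -0.11127984]
```

The held carton is level, and the wrist picture agrees with the side and scene views to a few mm. Lowering now.

```bash
python3 -m jog '0 0 0 -0.04 0 0.5 -1;0 0 0 0 0 0.9 -1;0 0 0 0 0 0.9 -1;0 0 0 0 0 0.7 -1;0 0 0 0 0 0.5 -1;0 0 0 0 0 0.4 -1;0 0 0 0 0 0.2 -1;0 0 0 0 0 0 -1'; python3 -m jog '0 0 0 0 0 0.08 -1;0 0 0 0 0 0 -1'
```

```text
clock: 7.98
tool_pos: [0.4802, 0.219, 0.0575]
orientation: [-180.0, -0.0, -173.1]
force: [-0.1, -0.1, -2.2]
opening: 0.06
clock: 8.22
tool_pos: [0.4804, 0.2192, 0.0549]
orientation: [180.0, 0.0, -173.1]
force: [-0.5, -0.6, -2.6]
opening: 0.0599
```

Run:
```python
from h import *
P,c,uv,p=cloud('wrist'); cv2.imwrite('pics/e_w.png',p[:,:,::-1])
P,c,uv,p=cloud('side'); cv2.imwrite('pics/e_s.png',cv2.resize(p[200:380,180:400],None,fx=3,fy=3)[:,:,::-1])
```

```text
(no output)
```

View pics/e_s.png

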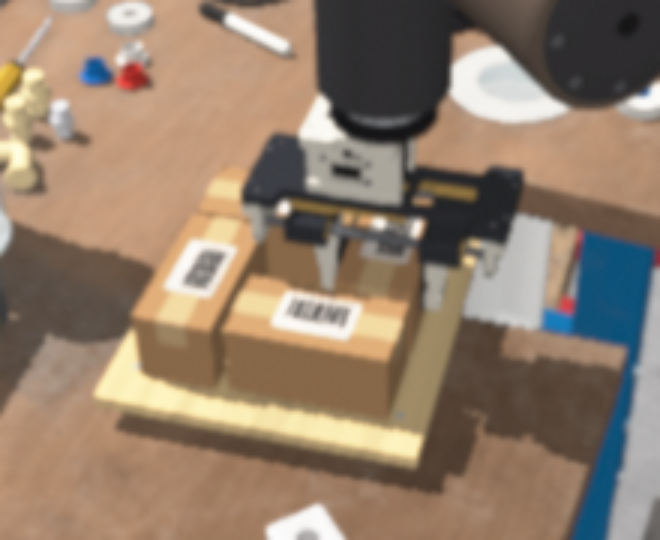

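View pics/e_w.png

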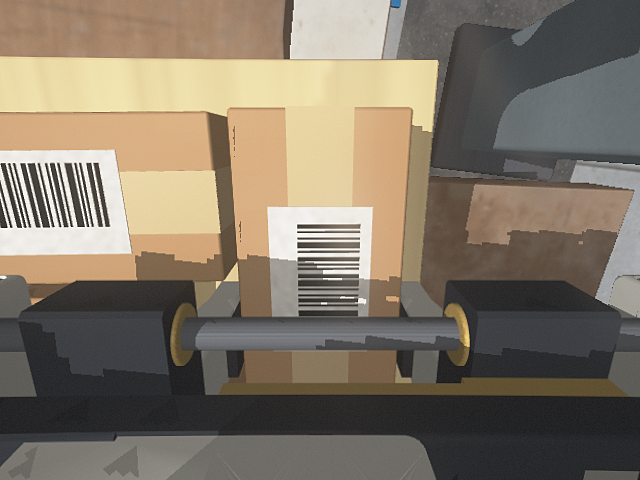

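The side view shows the carton just above the deck. The wrist view shows it in line, with an even gap to the right carton (columns 215–230) and a slab margin on the right. Lower the last 3 mm and release.

```bash
python3 -m jog '0 0 0 0 0 0.05 -1;0 0 0 0 0 0.03 -1;0 0 0 0 0 0 -1'; python3 -m jog '0 0 0 0 0 0 0.6;0 0 0 0 0 0 0.8;0 0 0 0 0 0 1;0 0 0 0 0 0 1;0 0 0 0 0 0 1;0 0 0 0 0 0 1'
```

```text
clock: 8.7
tool_pos: [0.4804, 0.2192, 0.0525]
orientation: [180.0, 0.0, -173.1]
force: [-5.1, -1.4, 10.5]
opening: 0.0599
clock: 9.45
tool_pos: [0.4803, 0.219, 0.0513]
orientation: [-180.0, -0.0, -173.1]
force: [-0.2, -0.2, -0.6]
opening: 0.0877
```

Released. Retreat straight up and check.

```bash
python3 -m jog '0 0 0 0 0 -0.5 1;0 0 0 0 0 -0.8 1;0 0 0 0 0 -1 1;0 0 0 0 0 -1 1;0 0 0 0 0 -1 1;0 0 0 0 0 -0.8 1;0 0 0 0 0 -0.4 1'
python3 - <<'E'
from h import *
from fit import *
for n in['side','scene','wrist']:
    P,c,uv,p=cloud(n); cv2.imwrite(f'pics/f_{n}.png',p[:,:,::-1])
    m=(P[:,2]>.022)&(P[:,2]<.1)&(abs(P[:,0]-.54)<.15)&(abs(P[:,1]-.235)<.15)
    q=rect(P[m][:,:2],.24,.24,[.541,.235,.118])[0]; print(n,q)
    c,s=np.cos(q[2]),np.sin(q[2]); d=P[:,:2]-q[:2]; L=np.c_[d[:,0]*c+d[:,1]*s,-d[:,0]*s+d[:,1]*c]
    m=(P[:,2]>.084)&(P[:,2]<.1)&(L[:,0]<-.03)&(L[:,0]>-.115)&(L[:,1]<.03)&(L[:,1]>-.12)
    if m.sum()>50:
        print('  placed in slab',rect(L[m],.06,.12,[-.063,-.033,0]),m.sum(),np.median(P[m][:,2]))
    m=(P[:,2]>.125)&(P[:,2]<.18)&(abs(P[:,0]-.59)<.1)&(abs(P[:,1]+.3)<.1); print('  head',m.sum())
E
```

```text
clock: 10.32
tool_pos: [0.4806, 0.2194, 0.2732]
orientation: [179.9, 0.1, -173.1]
force: [-0.9, 0.7, -0.9]
opening: 0.0874
side [0.54071795 0.23884071 0.11773207]
  placed in slab (array([-0.06371709, -0.03446872,  0.00011373]), np.float64(0.005330988702562291)) 949 0.08872781002266128
  head 196
scene [0.5425425  0.23285602 0.12091471]
  placed in slab (array([-0.06338438, -0.03329688, -0.00820363]), np.float64(0.006204196330502434)) 458 0.09071084835006052
  head 1461
wrist [0.54269252 0.23305986 0.11863654]
  placed in slab (array([-0.06361754, -0.0325874 ,  0.00371124]), np.float64(0.0011486919771921949)) 7751 0.09055392878097218
  head 0
```

View pics/f_side.png

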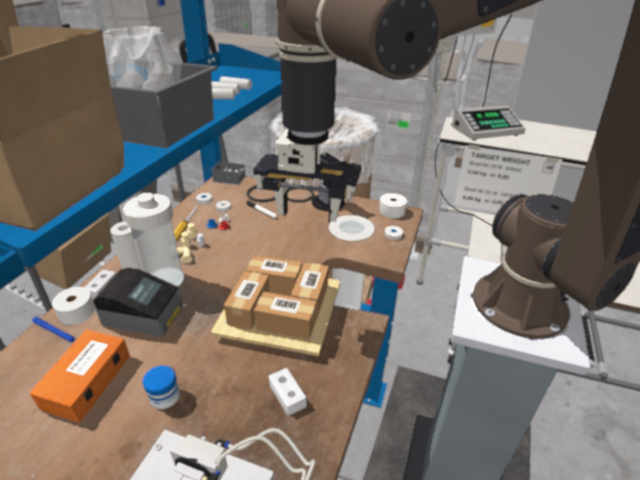

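View pics/f_scene.png

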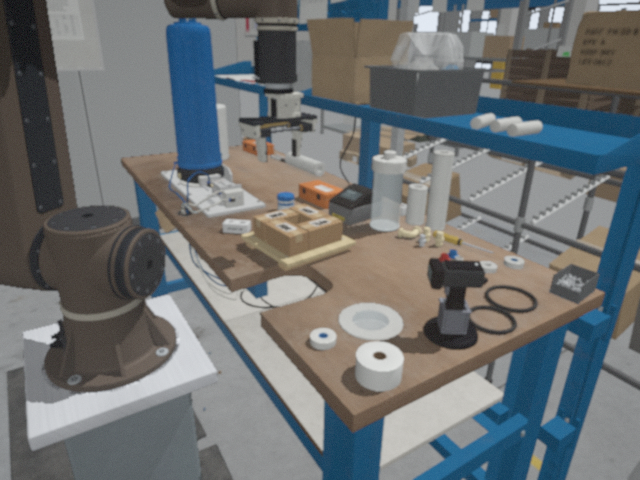

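Run:
```python
from h import *
print(np.round(ctrl.get_obs()['joint_pos'],1))
P,c,uv,p=cloud('scene')
m=(P[:,2]>.155)&(P[:,2]<.175)&(abs(P[:,0]-.59)<.1)&(abs(P[:,1]+.3)<.1)
A=P[m][:,:2]; print(m.sum(),A.mean(0),cv2.minAreaRect((A*1000).astype(np.float32)))
m=(P[:,2]>.04)&(P[:,2]<.075)&(abs(P[:,0]-.59)<.06)&(abs(P[:,1]+.3)<.06);print(cv2.minAreaRect((P[m][:,:2]*1000).astype(np.float32)))
```

```text
[ 45.8   5.  -13.7  -0.  -71.2 -38.9]
683 [ 0.59481603 -0.30153531] ((601.6881103515625, -296.1485595703125), (56.1410026550293, 101.79405212402344), 59.802513122558594)
((607.2649536132812, -303.0662536621094), (51.459957122802734, 57.225624084472656), 53.24266815185547)
```

```bash
python3 -m jog '0 0 0 0 -0.5 0 1;0 0 0 0 -1 0 1;0 0 0 0 -1 0 1;0 0 0 0 -1 0 1;0 0 0 -0.1 -1 0 1;0 0 0 0 -1 0 1;0 0 0 0 -1 0 1;0 0 0 0 -1 0 1'; python3 -m jog '0 0 0 0 -1 0 1;0 0 0 0 -1 0 1;0 0 0 0 -1 0 1;0 0 0 0 -1 0 1;0 0 0 0 -0.5 0 1;0 0 -0.5 0 -0.15 0 1;0 0 -1 0 0 0 1;0 0 -1 0 0 0 1'; python3 -m jog '0 0 -1 0 0 0 1;0 0 -1 0 0 0 1;0 0 -1 0 0 0 1;0 0 -1 0 0 0 1;0 0 -1 0 0 0 1;0 0 -0.8 0 0 0 1;0 0 0 0 0 0 1;0 0 0 0 0 0 1'
python3 - <<'E'
from h import *
P,c,uv,p=cloud('wrist'); cv2.imwrite('pics/g_w.png',p[:,:,::-1])
T=toolT(); Q=(P-T[:3,3])@T[:3,:3]
m=(P[:,2]>.115)&(P[:,2]<.18)
print(m.sum(),uv[m].min(0),uv[m].max(0))
np.savez('g.npz',P=P,uv=uv,Q=Q)
E
```

```text
clock: 11.52
tool_pos: [0.5192, -0.0804, 0.2701]
orientation: [-180.0, -0.1, -173.1]
force: [0.6, 0.1, 0.1]
opening: 0.0879
clock: 12.52
tool_pos: [0.5417, -0.2631, 0.2704]
orientation: [179.9, -0.1, -158.6]
force: [-0.5, 0.3, -0.1]
opening: 0.0876
clock: 13.52
tool_pos: [0.5421, -0.2629, 0.271]
orientation: [180.0, -0.0, -125.7]
force: [-0.4, -0.1, 0.1]
opening: 0.0876
8850 [274  72] [348 216]
```

View pics/g_w.png

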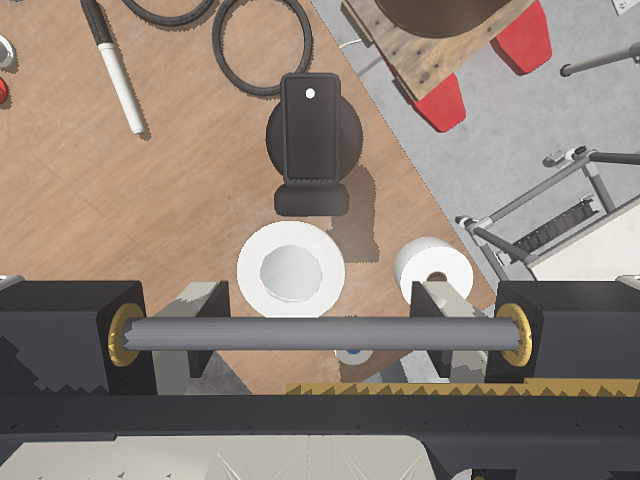

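Run:
```python
import numpy as np
from fit import rect
d=np.load('g.npz');P,Q,uv=d['P'],d['Q'],d['uv']
m=(P[:,2]>.15)&(P[:,2]<.175)&(uv[:,1]>60)&(uv[:,1]<220)
A=Q[m]; print(m.sum(),np.median(P[m][:,2]),'y',np.percentile(A[:,1],[.5,99.5]))
# head part: side edges per y bin
for lo in np.arange(-.17,-.04,.008):
    b=A[(A[:,1]>lo)&(A[:,1]<lo+.008)]
    if len(b)>50: print(round(lo+.004,3),len(b),np.percentile(b[:,0],[1,99]).round(4),round(np.percentile(b[:,0],[1,99]).mean(),4),round(np.median(P[m][(A[:,1]>lo)&(A[:,1]<lo+.008)][:,2]),4))
```

```text
8804 0.1632330839793191 y [-0.12049577 -0.01916033]
-0.118 489 [-0.0255  0.0145] -0.0055 0.1587
-0.11 788 [-0.0269  0.0159] -0.0055 0.1637
-0.102 724 [-0.027   0.0161] -0.0055 0.1636
-0.094 720 [-0.0266  0.0163] -0.0052 0.1637
-0.086 710 [-0.027   0.0164] -0.0053 0.1636
-0.078 699 [-0.0265  0.0158] -0.0054 0.1636
-0.07 646 [-0.0267  0.0158] -0.0055 0.1636
-0.062 673 [-0.0271  0.016 ] -0.0056 0.1635
-0.054 626 [-0.0264  0.0161] -0.0052 0.1636
-0.046 555 [-0.0264  0.0155] -0.0055 0.1598
-0.038 765 [-0.0319  0.0218] -0.005 0.1613
```

The wrist picture shows the head upright in the picture (columns 280–340, rows 72–216), so the yaw is already right. The head centre is at tool x −5, y −76 mm.

```bash
python3 -m jog '0 0 0 -0.135 -0.6 0 1;0 0 0 0 -0.8 0 1;0 0 0 0 -0.51 0 1;0 0 0 0 0 0 1;0 0 0 0 0 0 1'
python3 - <<'E'
from h import *
P,c,uv,p=cloud('wrist'); T=toolT(); Q=(P-T[:3,3])@T[:3,:3]
m=(P[:,2]>.15)&(P[:,2]<.175)&(abs(Q[:,0])<.05)&(abs(Q[:,1])<.1); print(m.sum(),np.percentile(Q[m],[1,99],axis=0)); cv2.imwrite('pics/i_w.png',p[:,:,::-1])
E
```

```text
clock: 14.2
tool_pos: [0.6073, -0.3028, 0.2711]
orientation: [180.0, -0.0, -125.6]
force: [-0.2, 0.5, 0.2]
opening: 0.0876
7098 [[-0.0253425  -0.04433891  0.10619801]
 [ 0.02616302  0.05421743  0.11836353]]
```

View pics/i_w.png

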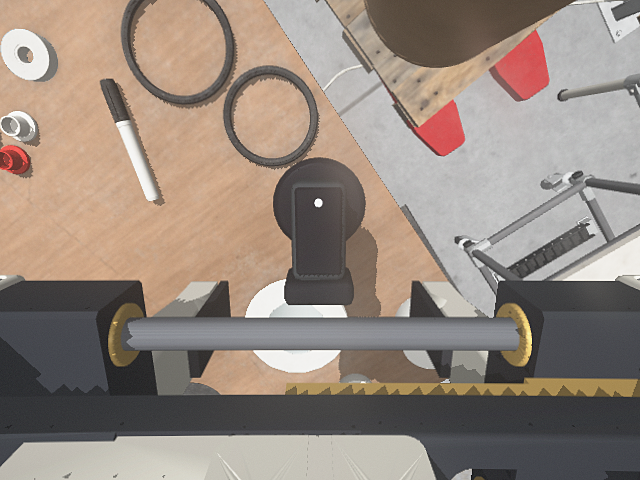

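```bash
python3 -m jog '0 0 0 0 0 0.7 1;0 0 0 0 0 1 1;0 0 0 0 0 0.9 1;0 0 0 0 0 0.7 1;0 0 0 0 0 0.45 1;0 0 0 0 0 0 1'; python3 -m jog '0 0 0 0 0 0 -1;0 0 0 0 0 0 -1;0 0 0 0 0 0 -1;0 0 0 0 0 0 -1;0 0 0 0 0 0 -1;0 0 0 0 0 0 -1'
```

```text
clock: 15.0
tool_pos: [0.607, -0.3027, 0.1206]
orientation: [179.9, -0.0, -125.6]
force: [0.4, -0.7, 0.0]
opening: 0.0879
clock: 15.75
tool_pos: [0.6078, -0.303, 0.1215]
orientation: [-180.0, 0.0, -125.6]
force: [-0.2, 0.3, 1.0]
opening: 0.044
```

Gripped at 44 mm. Draw straight up.

```bash
python3 -m jog '0 0 0 0 0 -0.3 -1;0 0 0 0 0 -0.5 -1;0 0 0 0 0 -0.6 -1;0 0 0 0 0 -0.6 -1;0 0 0 0 0 -0.6 -1;0 0 0 0 0 -0.4 -1;0 0 0 0 0 0 -1;0 0 0 0 0 0 -1'; python3 -m jog '0 0 0 0 0 -0.3 -1;0 0 0 0 0 -0.5 -1;0 0 0 0 0 -0.5 -1;0 0 0 0 0 -0.3 -1;0 0 0 0 0 0 -1'
python3 - <<'E'
from h import *
print(ctrl.get_obs()['joint_pos'].round(1))
P,c,uv,p=cloud('scene'); cv2.imwrite('pics/j_s.png',p[:,:,::-1])
E
```

```text
clock: 16.75
tool_pos: [0.6072, -0.3027, 0.2403]
orientation: [179.9, -0.0, -125.6]
force: [0.4, -0.9, -1.0]
opening: 0.0443
clock: 17.38
tool_pos: [0.608, -0.3031, 0.3062]
orientation: [-179.9, 0.0, -125.6]
force: [-0.2, -0.4, -2.1]
opening: 0.0441
[-10.1  18.9   8.5   0.  -79.5  64.5]
```

View pics/j_s.png

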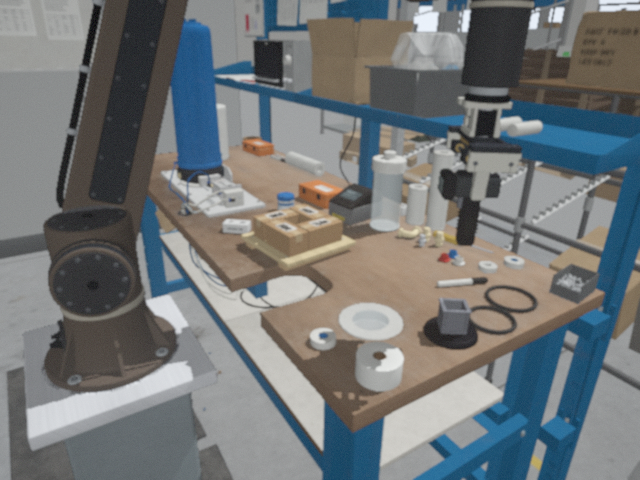

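The scene picture shows the scanner hanging upright above the stand, with its foot well clear of the mouth at (453, 305). Next I check the clearances and compute the final pose.

Run:
```python
from h import *
for n in('side','scene'):
    P=np.load(f'c_{n}.npz')['P']
    m=(P[:,0]>.4)&(P[:,0]<.95)&(P[:,1]>-.4)&(P[:,1]<.6)&(P[:,2]>.1)&(P[:,2]<.6)
    H={}
    for q in P[m]: 
        k=(round(q[0]/.05)*.05,round(q[1]/.05)*.05); H.setdefault(k,[]).append(q[2])
    print(n,[(round(k[0],2),round(k[1],2),len(v),round(max(v),2)) for k,v in sorted(H.items()) if len(v)>5])
L=np.array([.4834,.1927,.091])
for th,az in((52,222),(52,215),(55,222)):
    t=np.radians(th);n=np.array([np.cos(np.radians(az)),np.sin(np.radians(az)),0]);z=np.array([0,0,1.])
    look=np.cos(t)*n-np.sin(t)*z; sz=np.cos(t)*z+np.sin(t)*n; tz=-sz; ty=look; tx=np.cross(ty,tz)
    head=L-look*.158; tcp=head+.019*tz; foot=head+.12*tz
    print(th,az,'head',head.round(4),'tcp',tcp.round(4),'foot',foot.round(4),R.from_matrix(np.c_[tx,ty,tz]).as_euler('xyz',degrees=True).round(1))
    T=toolT(); rel=R.from_matrix(T[:3,:3].T@np.c_[tx,ty,tz]).as_rotvec(); print('rotvec tool/0.1',(rel*10).round(2),'shift tool/.04',(T[:3,:3].T@(tcp-T[:3,3])/.04).round(2))
```

```text
side [(0.5, 0.15, 10, np.float64(0.6)), (0.5, 0.2, 20, np.float64(0.6)), (0.55, -0.3, 80, np.float64(0.16)), (0.55, -0.25, 124, np.float64(0.16)), (0.55, 0.2, 194, np.float64(0.6)), (0.55, 0.25, 228, np.float64(0.6)), (0.6, -0.3, 168, np.float64(0.17)), (0.6, -0.25, 101, np.float64(0.16)), (0.6, -0.05, 54, np.float64(0.34)), (0.6, 0.0, 426, np.float64(0.55)), (0.6, 0.05, 278, np.float64(0.34)), (0.6, 0.25, 792, np.float64(0.6)), (0.65, -0.3, 87, np.float64(0.16)), (0.65, 0.0, 1139, np.float64(0.55)), (0.65, 0.05, 1393, np.float64(0.55)), (0.65, 0.25, 191, np.float64(0.6)), (0.7, 0.0, 563, np.float64(0.48)), (0.7, 0.05, 724, np.float64(0.51)), (0.75, -0.4, 40, np.float64(0.39)), (0.75, -0.35, 80, np.float64(0.39)), (0.75, -0.3, 89, np.float64(0.39)), (0.75, -0.25, 6, np.float64(0.37)), (0.75, -0.05, 50, np.float64(0.39)), (0.75, 0.0, 373, np.float64(0.39)), (0.75, 0.05, 471, np.float64(0.5)), (0.75, 0.1, 313, np.float64(0.5)), (0.75, 0.15, 335, np.float64(0.5)), (0.75, 0.2, 410, np.float64(0.5)), (0.75, 0.25, 372, np.float64(0.5)), (0.75, 0.3, 362, np.float64(0.39)), (0.75, 0.35, 394,
[... 4873 characters left out ...]
95, -0.2, 19, np.float64(0.38)), (0.95, 0.0, 14, np.float64(0.38)), (0.95, 0.05, 477, np.float64(0.58)), (0.95, 0.1, 12, np.float64(0.58))]
52 222 head [0.5557 0.2578 0.2155] tcp [0.5668 0.2678 0.2038] foot [0.626  0.3211 0.1416] [-128.    0.  -48.]
rotvec tool/0.1 [  7.61  -6.11 -12.54] shift tool/.04 [-11.01   9.13   2.54]
52 215 head [0.5631 0.2485 0.2155] tcp [0.5753 0.2571 0.2038] foot [0.6405 0.3027 0.1416] [-128.    0.  -55.]
rotvec tool/0.1 [  7.87  -5.57 -11.42] shift tool/.04 [-10.92   8.8    2.54]
55 222 head [0.5507 0.2533 0.2204] tcp [0.5623 0.2638 0.2095] foot [0.6238 0.3191 0.1516] [-125.    0.  -48.]
rotvec tool/0.1 [  8.04  -6.46 -12.42] shift tool/.04 [-10.86   9.16   2.39]
```

```bash
python3 -m jog '0 0 0 -0.4 0.35 -0.1 -1;0 0 0 -0.7 0.62 -0.1 -1;0 0 0 -0.85 0.76 -0.1 -1;0 0 0 -0.85 0.76 -0.1 -1;0 0 0 -0.85 0.76 -0.1 -1;0 0 0 -0.85 0.76 -0.1 -1;0 0 0 -0.85 0.76 -0.1 -1;0 0 0 -0.85 0.76 0 -1'; python3 -m jog '0 0 0 -0.85 0.76 0 -1;0 0 0 -0.85 0.76 0 -1;0 0 0 -0.85 0.76 0 -1;0 0 0 -0.85 0.76 0 -1;0 0 0 -0.45 0.38 0 -1;0 0 0 -0.15 0.13 0 -1;0 0 0 0 0 0 -1'
python3 - <<'E'
from plant import ctrl;print(ctrl.get_obs()['joint_pos'].round(1))
E
```

```text
clock: 18.42
tool_pos: [0.5711, 0.0295, 0.3333]
orientation: [180.0, 0.0, -125.5]
force: [0.1, -0.3, -1.9]
opening: 0.0439
clock: 19.3
tool_pos: [0.5493, 0.24, 0.3331]
orientation: [180.0, -0.0, -125.5]
force: [0.4, -0.1, -2.0]
opening: 0.0438
[ 42.3  10.7   0.9   0.  -80.2  12.2]
```

Now yaw (about 1.35 rad), then tilt.

```bash
python3 -m jog '0 0 -0.6 0 0 0 -1;0 0 -1 0 0 0 -1;0 0 -1 0 0 0 -1;0 0 -1 0 0 0 -1;0 0 -1 0 0 0 -1;0 0 -1 0 0 0 -1;0 0 -1 0 0 0 -1;0 0 -1 0 0 0 -1'; python3 -m jog '0 0 -1 0 0 0 -1;0 0 -1 0 0 0 -1;0 0 -1 0 0 0 -1;0 0 -1 0 0 0 -1;0 0 -1 0 0 0 -1;0 0 -0.7 0 0 0 -1;0 0 -0.25 0 0 0 -1;0 0 0 0 0 0 -1'; python3 -m jog '0.3 0 0 0 0 0 -1;0.5 0 0 0 0 0 -1;0.7 0 0 0 0 0 -1;0.7 0 0 0 0 0 -1;0.7 0 0 0 0 0 -1;0.7 0 0 0 0 0 -1;0.7 0 0 0 0 0 -1;0.4 0 0 0 0 0 -1'
python3 - <<'E'
from plant import ctrl,vision;import cv2;print(ctrl.get_obs()['joint_pos'].round(1))
cv2.imwrite('pics/k_s.png',vision.snapshot('side')[0][:,:,::-1])
E
```

```text
clock: 20.3
tool_pos: [0.5498, 0.2386, 0.3335]
orientation: [-180.0, -0.0, -81.9]
force: [0.3, -0.2, -1.1]
opening: 0.0438
clock: 21.3
tool_pos: [0.5497, 0.2394, 0.3335]
orientation: [-180.0, -0.0, -48.0]
force: [0.0, -0.2, -1.0]
opening: 0.0438
clock: 22.3
tool_pos: [0.5489, 0.2394, 0.3337]
orientation: [-152.9, 0.0, -48.0]
force: [-0.3, -0.2, -1.1]
opening: 0.0438
[ 42.3  -4.9 -20.9   0.2 -46.8  89.6]
```

View pics/k_s.png

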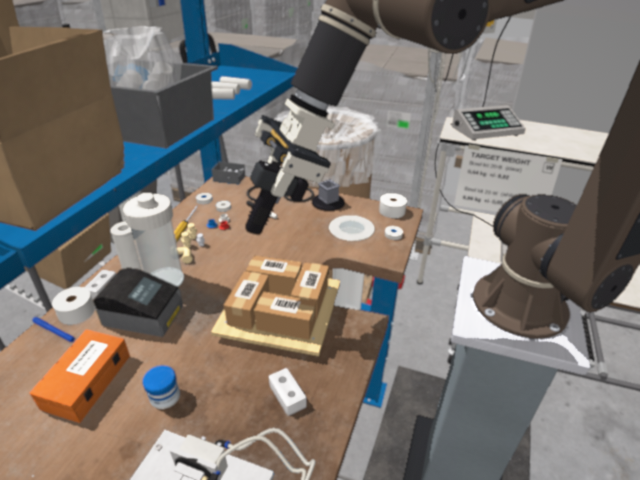

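```bash
python3 -m jog '0.4 0 0 0 0 0 -1;0.7 0 0 0 0 0 -1;0.7 0 0 0 0 0 -1;0.7 0 0 0 0 0 -1;0.7 0 0 0 0 0 -1;0.7 0 0 0 0 0 -1;0.5 0 0 0 0 0 -1;0.2 0 0 0 0 0 -1'
cat > tgt.py <<'E'
from h import *
print(ctrl.get_obs()['joint_pos'].round(1))
T=toolT(); L=np.array([.4834,.1927,.091])
l=T[:3,:3].T@(L-T[:3,3])  # label in tool frame; look=+y, head at (0,0,-.019), window at (0,.058,-.019)
print('label in window frame: ahead',l[1]-.058,'x',l[0],'z',l[2]+.019,'vert angle',np.degrees(np.arccos(-T[2,1])))
print('shift/.04:',((l-np.array([0,.163,-.019]))/.04).round(2))
E
python3 tgt.py
```

```text
clock: 23.35
tool_pos: [0.5488, 0.2395, 0.3328]
orientation: [-126.7, 0.0, -48.0]
force: [0.4, 0.5, -2.5]
opening: 0.0434
[ 42.4 -13.7 -43.6   2.4  -6.7  87.3]
label in window frame: ahead 0.18367568881682833 x -0.008986954830632865 z 0.09944752669959034 vert angle 36.69598112295933
shift/.04: [-0.22  1.97  2.49]
```

```bash
python3 -m jog '-0.3 0 0 0 0 0 -1;-0.4 0 0 0 0 0 -1;-0.2 0 0 0 0 0 -1;0 0 0 0 0 0 -1'; python3 tgt.py
python3 - <<'E'
from h import *
P,c,uv,p=cloud('wrist'); T=toolT(); Q=(P-T[:3,3])@T[:3,:3]; cv2.imwrite('pics/l_w.png',p[:,:,::-1])
m=(abs(Q[:,0])<.012)&(Q[:,1]<-.012)&(Q[:,1]>-.042)&(Q[:,2]<-.03)&(Q[:,2]>-.06)
A=Q[m]; print(len(A),np.polyfit(A[:,1],A[:,2],1),np.percentile(Q[(abs(Q[:,0])<.018)&(abs(Q[:,1])<.1)&(Q[:,2]<-.03)&(Q[:,2]>-.06)],[1,99],axis=0))
E
```

```text
clock: 23.85
tool_pos: [0.5497, 0.2402, 0.3337]
orientation: [-131.8, 0.0, -47.9]
force: [-0.4, 0.6, -2.4]
opening: 0.0436
[ 42.4 -12.7 -38.6   1.  -15.9  88.8]
label in window frame: ahead 0.17685837105165178 x -0.009098671711860799 z 0.12046443076912333 vert angle 41.83657636064832
shift/.04: [-0.23  1.8   3.01]
5634 [-0.10814055 -0.04563094] [[-0.01756279 -0.04367483 -0.04447623]
 [ 0.01763298  0.01452473 -0.03199167]]
```

View pics/l_w.png

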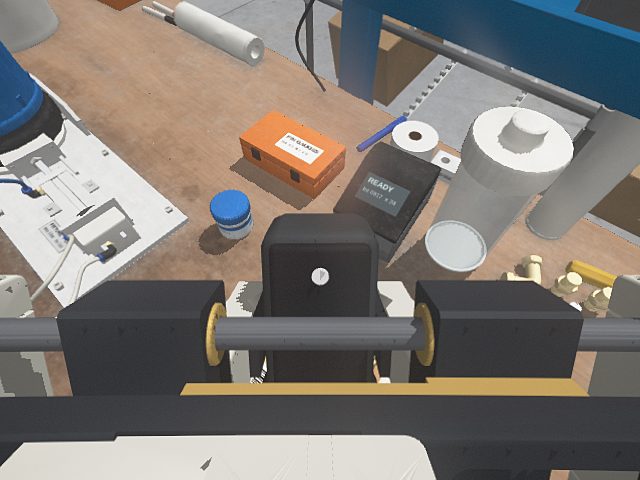

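Run:
```python
from h import *
P,c,uv,p=cloud('wrist'); T=toolT(); Q=(P-T[:3,3])@T[:3,:3]
for lo in np.arange(-.05,.03,.004):
    b=Q[(abs(Q[:,0])<.006)&(Q[:,1]>lo)&(Q[:,1]<lo+.004)&(Q[:,2]<.02)&(Q[:,2]>-.06)]
    if len(b): print(round(lo+.002,3),len(b),np.median(b[:,2]).round(4),b[:,2].std().round(4))
g=np.load('g.npz');P,Q=g['P'],g['Q']
print('upright ref')
for lo in np.arange(-.125,-.03,.008):
    b=Q[(abs(Q[:,0]+.0054)<.006)&(Q[:,1]>lo)&(Q[:,1]<lo+.008)&(P[:,2]>.12)]
    if len(b): print(round(lo+.004+.0765,3),len(b),(np.median(b[:,2])).round(4))
```

```text
-0.044 629 -0.0271 0.0091
-0.04 564 -0.0386 0.0024
-0.036 393 -0.0431 0.0006
-0.032 384 -0.0431 0.0006
-0.028 360 -0.0434 0.0007
-0.024 348 -0.0431 0.0006
-0.02 350 -0.0431 0.0006
-0.016 334 -0.0431 0.0006
-0.012 110 -0.043 0.0006
0.0 84 -0.0433 0.0005
0.004 318 -0.0431 0.0006
0.008 282 -0.0432 0.0005
0.012 272 -0.0432 0.0005
0.016 85 -0.043 0.0004
upright ref
-0.044 85 0.1144
-0.036 206 0.1072
-0.028 219 0.1069
-0.02 202 0.1071
-0.012 202 0.1072
-0.004 203 0.1072
0.004 186 0.1072
0.012 191 0.1072
0.02 175 0.1073
0.028 161 0.1079
0.036 174 0.1119
0.044 1358 -0.0822
```

The spine profile in the grip is flat, so the scanner has not slipped. Move to the aim pose.

```bash
python3 -m jog '0 0 0 -0.03 0.2 0.3 -1;0 0 0 -0.04 0.25 0.5 -1;0 0 0 -0.04 0.25 0.6 -1;0 0 0 -0.04 0.25 0.6 -1;0 0 0 -0.04 0.25 0.5 -1;0 0 0 -0.04 0.25 0.4 -1;0 0 0 0 0 0.11 -1;0 0 0 0 0 0 -1'; python3 tgt.py;  python3 - <<'E'
from h import *
for n in('side','scene'):
    p,d=vision.snapshot(n); cv2.imwrite(f'pics/m_{n}.png',p[:,:,::-1])
E
```

```text
clock: 24.95
tool_pos: [0.5833, 0.2791, 0.2099]
orientation: [-131.9, 0.3, -47.7]
force: [0.2, -0.3, -1.1]
opening: 0.0438
[ 41.9   1.7 -38.5 -15.3  -1.8 105.3]
label in window frame: ahead 0.11868058370256424 x -0.002772789558995021 z 0.00017984482629327878 vert angle 41.92508160906449
shift/.04: [-0.07  0.34  0.  ]
```

View pics/m_side.png

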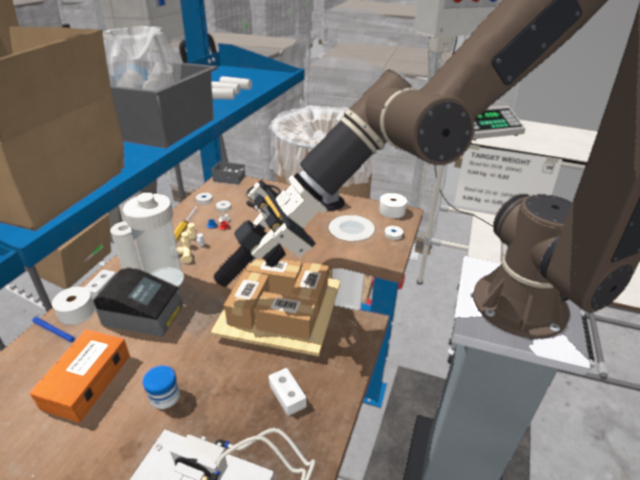

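View pics/m_scene.png

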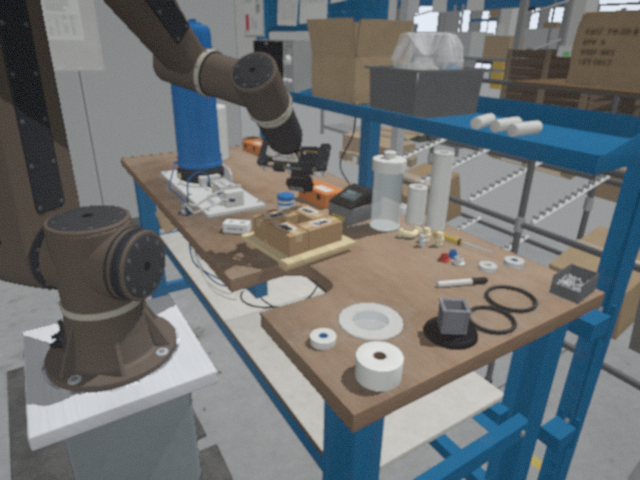

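```bash
python3 -m jog '0 0 0 0 0 0 -1;0 0 0 0 0 0 -1;0 0 0 0 0 0 -1'
python3 - <<'E'
from h import *
from fit import *
o=ctrl.get_obs(); print(o['qvel'].round(2),o['force'].round(1))
T0=toolT()
P,c,uv,p=cloud('wrist'); Q=(P-T0[:3,3])@T0[:3,:3]
print([(round(lo,3),np.median(Q[(abs(Q[:,0])<.006)&(abs(Q[:,1]-lo)<.003)&(Q[:,2]<-.03)&(Q[:,2]>-.06)][:,2]).round(4)) for lo in(-.034,-.02,.006,.012)])
g0={n:np.load(f'c_{n}.npz') for n in('side','scene')}
for n in('side','scene'):
    P,c,uv,p=cloud(n); Q=(P-T0[:3,3])@T0[:3,:3]
    m=(abs(Q[:,0])<.02)&(Q[:,1]>-.025)&(Q[:,1]<.025)&(Q[:,2]>.01)&(Q[:,2]<.115)
    print(n,'handle pts',m.sum(),P[m].min(0) if m.sum() else '',np.percentile(Q[m],[1,99],axis=0).round(3) if m.sum() else '')
    # compare depth change over layer
    def top(P):
        m=(P[:,2]>.084)&(P[:,2]<.098)&(abs(P[:,0]-.54)<.13)&(abs(P[:,1]-.235)<.13); return P[m]
    A=top(P)[:,:2]; q=np.array([.5426,.233,.119]) if n=='scene' else np.array([.5407,.2386,.119]); cc,s=np.cos(q[2]),np.sin(q[2]); d=A-q[:2]; L=np.c_[d[:,0]*cc+d[:,1]*s,-d[:,0]*s+d[:,1]*cc]
    m=(L[:,0]<-.03)&(L[:,0]>-.115)&(L[:,1]<.03); print('  placed',m.sum(),rect(L[m],.06,.12,[-.063,-.033,0])[0])
    for t in['label_roll','gauge_block','tape_roll','carton_far','carton_left','carton_right']: print('  ',t,[(b['score'],b['location']) for b in nets.boxes_of(t,n)[:1]])
E
```

```text
clock: 25.42
tool_pos: [0.5829, 0.2791, 0.2104]
orientation: [-131.9, 0.3, -47.6]
force: [0.2, -0.9, -2.5]
opening: 0.0439
[ 0.02  0.12  0.1  -0.12 -0.09  0.09] [ 0.2 -0.9 -2.5]
[(-0.034, np.float64(-0.0431)), (-0.02, np.float64(-0.0431)), (0.006, np.float64(-0.0432)), (0.012, np.float64(-0.0432))]
side handle pts 791 [0.57245723 0.27865865 0.13427807] [[-0.019 -0.016  0.011]
 [ 0.01   0.021  0.098]]
  placed 954 [-0.06362813 -0.03388357  0.00365572]
   label_roll [(0.83, [0.3937, -0.2994, 0.0386])]
   gauge_block [(0.92, [0.4355, 0.4539, 0.0272])]
   tape_roll [(0.72, [0.5856, 0.3003, 0.1999])]
   carton_far [(0.85, [0.5918, 0.3119, 0.0869])]
   carton_left [(0.85, [0.4986, 0.3125, 0.0903])]
   carton_right [(0.83, [0.5594, 0.2052, 0.0874])]
scene handle pts 77 [0.59938347 0.27289871 0.13725563] [[ 0.003 -0.014  0.022]
 [ 0.017  0.017  0.097]]
  placed 454 [-0.06331541 -0.03265775  0.00998104]
   label_roll [(0.62, [0.3818, -0.3368, 0.0458])]
   gauge_block [(0.82, [0.4305, 0.4271, 0.0233])]
   tape_roll [(0.57, [0.3589, -0.1922, 0.0177])]
   carton_far [(0.87, [0.593, 0.2665, 0.0939])]
   carton_left [(0.72, [0.4754, 0.2784, 0.0884])]
   carton_right [(0.58, [0.5751, 0.1585, 0.075])]
```

All checks agree: the handle's lowest point is about 0.13 m, against carton tops at 0.09 m. Handing in.

Run:
```python
from plant import ctrl; print(ctrl.close_job())
```

```text
the job is handed in; nothing more can be done
None
```

I placed the last carton in the free place and released it. I then drew the scanner straight up out of its stand, tipped it over the layer and handed the job in while holding it still. The hand-in gave no verdict, so what follows is from my own last checks, at about 25 s of the 61 s allowed.

- **Carton:** it sits within about 1 mm and 0.01 rad of its place, label up. That is from the side and scene cameras, each measured relative to the slab.
- **Scanner aim:** by calculation from the arm pose, the window looks down about 42° (0.73 rad) from vertical. The label is about 119 mm ahead and about 3 mm off the sight line.
- **Grip:** the wrist camera showed the scanner had not slipped in the fingers. Joint speeds were near zero.
- **Clearance:** the lowest visible point of the handle is at about 0.13 m, against carton tops at 0.09 m.
- **Other things:** the other cartons and the bystanders appear where they were in the pictures.

**Checks that disagreed:**
- The scene and side cameras differ by about 6 mm in y for the slab. Placing relative to the slab cancels that.
- Near the end the side view reported the tape roll up at the scanner, which I took as a false hit; the scene camera still had it in its original spot.
- The last network positions of the other cartons moved by up to about 15 mm from the first ones. I put that down to the arm and the new carton hiding parts of them, and I did not measure those three cartons again on their own.
- Joint 5 ended at −1.8°, close to its −0.11° limit but inside it.

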